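Set the disc gap of the bench deburring unit

TASK

Set the gap of the bench deburring unit: turn its knurled adjusting ring clockwise (seen from above) until you feel the two discs inside touch firmly - do not force it further - then turn it back exactly three clicks and let go. Let only the ring's nose push the marker tab, never your fingers, and leave the loose parts round the unit where they are.

Things in the scene. Friction and masses are not known exactly. Their poses are not given: they have to be found in the camera images.
- housing: round aluminium housing of the deburring unit, fixed to the bench: grey foot 128 mm across and 10 mm high, body 104 mm across, top 57 mm above the bench with scale lines every 15 degrees. Origin on the unit's vertical axis at bench height, z up, +x to the small dark feed slot in its side
- ring_grip (a point): point on the unit's axis 97 mm above the bench, where to grip the adjusting ring: a plain steel knurled cylinder 48 mm in diameter, 66 to 110 mm above the bench, to be gripped across its diameter from above at any yaw; below it the ring's flange, 72 mm across, top 66 mm above the bench
- adjust_ring (a joint): angle of the ring (rad), growing clockwise seen from above, which closes the discs. A click (a notch it drops into) every 15 degrees (0.262 rad) takes about 0.1 N m to turn past; one notch lies exactly where the discs touch. Starts between -0.15 and 0.75. The discs touch between 1.4 and 2.4, at an angle that differs each time and cannot be seen, only felt in the turning moment
- ring_index (a point): outer end of the small steel nose on the ring's flange, 46 mm from the axis and 64 mm above the bench; its x axis points outward from the axis along the nose and turns with the ring
- peak_marker: thin dark ring under the flange with one upright tab (5 mm wide, 45 mm from the axis, top 69 mm above the bench). Stays by light friction; the nose pushes the tab ahead clockwise, so it shows how far the ring was turned in. Origin on the axis at bench height; its x axis is parallel to the nose's when the nose touches the tab, and clockwise of it by the angle turned back since (3 clicks: 0.785 rad)
- pulley_a: loose aluminium pulley, 42 mm across, 26 mm high, beside the unit; leave alone; origin under its centre
- bolt_a: loose hexagon bolt standing on its head, 58 mm high, beside the unit; leave alone; origin under its centre
- hex_key: loose bent hexagon key, 115 mm long, 8 mm thick, in front of the unit; leave alone; origin under its centre
- disc_load (a joint): twist of the hidden disc's shaft (rad), 60 N m per rad of disc load; 0 while the discs are apart. From the touch on, the moment needed to turn the ring rises past 0.2 N m at once, then by about 4 N m per rad. Firm touch: about 0.34 N m at the ring (disc 0.26, twist 0.0043); aim for 0.35 to 0.5. Forcing: over 0.6 (twist 0.01). The reading's noise (0.008) hides the touch
There are look-alikes about, which are no part of the job. Leave any green look-alike of the housing alone.

How it is judged:
By the outcome, as a careful person would: the job done as asked, in the order asked, and still so for the second after the job is handed in, with the robot touching nothing.
It also fails if it takes over 72 s, if anything falls off the work surface, if the arm or the gripper's body presses on something with over 40 N, if the wrist force passes 120 N, or if a joint passes its speed limit or range.

ROBOT

A 6-joint arm with a two-finger parallel gripper is mounted at the origin on a cart in front of the work surface, level with it; the furniture and walls round the work are solid. World frame = base frame: x ahead of the robot, y to its left, z up, the work surface at z = 0. Lengths are in m, angles in rad, forces in N, time in s.
With the tool pointing down it reaches from about 0.4 to 0.925 m from the base axis. Payload 12.5 kg.
Tool frame: the origin (TCP) lies between the finger pads; the fingertips stand 8 mm ahead of it and the grasp point (between the pads) lies 11 mm behind it; z points along the fingers, y is the line along which they close (so a half turn about z gives the same grasp; the last joint's range is limited). The gripper opens to 95 mm and grips with 3 to 60 N. Pads are 20 mm wide; open, the fingers measure 119 mm over their backs; the gripper's body (75 mm by 180 mm) begins 59 mm behind the grasp point.
Start: joints at [1.187, 0.491, 1.559, -0, 1.092, -0.106], TCP at [0.171, 0.601, 0.223] pointing down, gripper open.
Joint ranges: [-3.1, 3.1], [-0.84, 2.19], [0.05, 2.79], [-1.13, 4.28], [0.06, 2.93], [-2.69, 2.69]. Speed limits (rad/s): [2.22, 2.22, 2.79, 3.14, 3.14, 3.14].

INTERFACE

Orientations are given as a rotation vector (axis times angle).
In Python, from workcell import ctrl, eyes gives the robot as it stands.
- The arm moves only by the tool apply_moves, never from a script. Its arguments are lists of equal length, an entry for each row: "angular": the turn, a rotation vector about the tool's x, y, z in degrees, a list of three; "dp": the shift along the tool's x, y, z in mm, a list of three; "hand": the opening, from 0 (shut) to 1 (fully open). A call has 1 to 20 rows; each row is the pose to reach, as a shift and turn from the pose commanded when the call began, along the tool's axes at that moment; what a row does not reach only later rows make up. A row lasts 1/12 s, in which the tool goes at most 41.7 mm and 7.16 degrees, less where a joint would pass 70% of its speed; a pose out of reach is approached as far as the arm can. A call with a gripper value outside its range is refused whole. The fingers move at their own pace and stop on an object; the grip force is fixed at half the most. Time passes only in rows, so rows that repeat a pose let the fingers close. It gives the time, the measured TCP pose, the force, the opening and the grip force at its end, in the units of the state.
- ctrl.sense(): the state, without advancing time (a new reading comes with each control period).
- eyes.capture(name): name is "side" or "top" or "wrist"; returns a dict with "color" (480x640x3 uint8, red, green, blue), "vertical_fov" (degrees; the focal length in pixels is half the picture's height over the tangent of half this angle, whatever the lens; pixels are square), "cx", "cy" (the principal point, pixels), "xyz" and "attitude" of the camera in the world. Camera axes: x right, y down, z forward; pixel columns grow to the right and rows downward; lengths in m; the calibration is good to about 2 mm. A picture is of the moment at which its call begins. There is no depth.
- ctrl.sign_off(): hands the job in; it is judged then, once.
The state is a dict: "time": time; "q": joint angles; "qd": joint speeds; "effort": joint torques, N m; "position": TCP position; "tool_rot": TCP orientation; "contact_force": force on the tool from outside, world axes, zero at the start; "ft_torque": the same for the moment, N m; "gripper_width": opening from 0.0 (shut) to 1.0 (fully open); "grip_force": force on a finger pad.
Only numpy, scipy, OpenCV 4.12 (cv2) and the standard library are available. Lean on these libraries where they do the work, as an engineer would, in place of code of your own. Each camera call takes 0.05 s, during which the arm holds its last target. There are 200 camera calls.

## Working session

There is one attempt and no reset: what is moved stays moved. The work goes in short steps, Python scripts to look and compute and a tool call to move; the robot and the scene stay as the last step left them, time stands still between calls to the robot, and variables do not carry over. Pictures are saved under pics/ and viewed, at most 10 in all, crops included, and the job is handed in when it is done.

Besides the shell and the picture viewer there is one more tool, called after "Call:" as name(argument=value, ...), one argument or row to a line, values as JSON. apply_moves: Moves the arm, as the interface text tells. Its arguments: {"type":"object","properties":{"angular":{"type":"array"},"dp":{"type":"array"},"hand":{"type":"array"}},"required":["angular","dp","hand"]}

```bash
mkdir -p pics; ls; python3 - <<'E'
from workcell import ctrl, eyes
import cv2,json
print(ctrl.sense())
for n in("side","top","wrist"):
    c=eyes.capture(n); cv2.imwrite(f"pics/{n}0.png",c["color"][:,:,::-1]); c.pop("color"); print(n,c)
E
```

```text
pics
{'time': 0.0, 'q': array([ 1.18741518e+00,  4.91544336e-01,  1.55941600e+00,  7.38761390e-06,
        1.09169486e+00, -1.05593173e-01]), 'qd': array([ 9.02443775e-04, -8.03902450e-04,  1.43317215e-05, -4.30754014e-04,
       -2.53840334e-04, -2.01635727e-04]), 'effort': array([-1.30009616e-03, -6.12635064e+01, -2.58190763e+01,  6.92658685e-02,
        4.80902789e-02, -1.87040123e-04]), 'position': array([0.17128368, 0.60084514, 0.22208272]), 'tool_rot': array([-4.34915464e-01, -3.11107609e+00,  1.61677809e-03]), 'contact_force': array([ 0.99552045,  0.3117659 , -0.48590466]), 'ft_torque': array([-0.04694206, -0.00915429, -0.03371725]), 'grip_force': 0.0, 'gripper_width': 0.9939979767909807}
side {'vertical_fov': 42.67744221037533, 'cx': 307.5032727891797, 'cy': 236.60807148978964, 'xyz': array([ 0.48543712, -0.73417542,  0.64883995]), 'attitude': array([-2.27113842, -0.03737385, -0.00392234])}
top {'vertical_fov': 55.39441383359197, 'cx': 319.9141440802239, 'cy': 247.9958481104544, 'xyz': array([ 0.34016249, -0.0810856 ,  0.92577654]), 'attitude': array([-2.13013505,  2.15926074, -0.1871338 ])}
wrist {'vertical_fov': 64.07337524161366, 'cx': 321.72580968092353, 'cy': 238.09515363099413, 'xyz': array([0.10421304, 0.61967899, 0.38432065]), 'attitude': array([2.3398443 , 1.76397366, 0.22517678])}
```

View pics/top0.png

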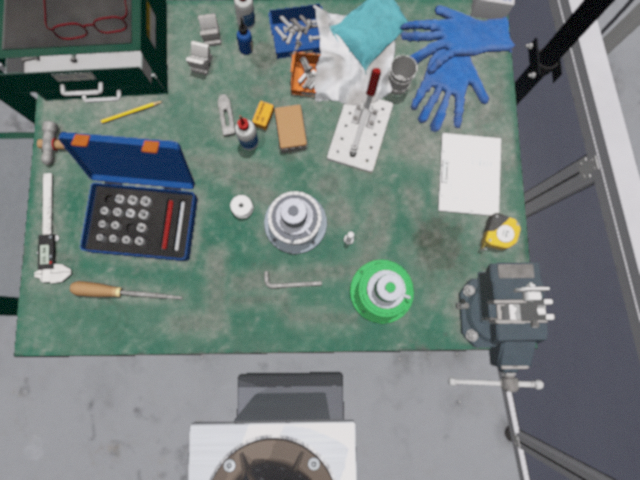

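View pics/side0.png

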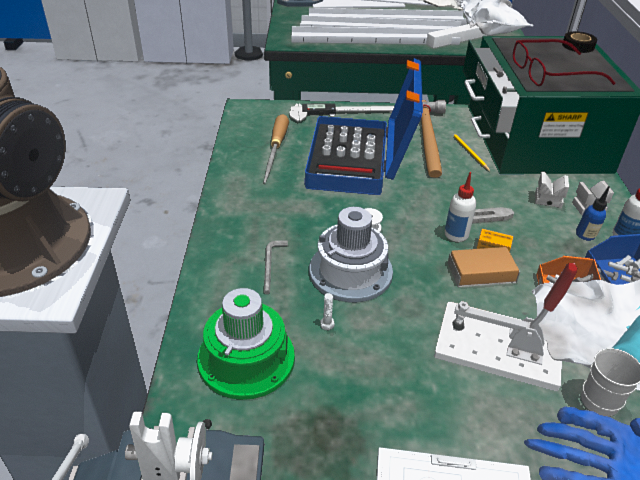

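The top view shows two candidates: a grey unit at about (295,220) and a green one at (382,291). The side view shows them at (350,255) and (245,340). The grey one fits the plain aluminium housing with a steel ring, with the pulley, bolt and key around it. The green one is the look-alike to leave alone. I'll confirm in a crop and measure.

```bash
cat > h.py <<'E'
import numpy as np, cv2
from scipy.spatial.transform import Rotation as R
def ray(c,u,v):
    f=240/np.tan(np.radians(c["vertical_fov"])/2)
    d=R.from_rotvec(c["attitude"]).apply([(u-c["cx"])/f,(v-c["cy"])/f,1]); return d
def plane(c,u,v,z):
    d=ray(c,u,v); return c["xyz"]+d*(z-c["xyz"][2])/d[2]
def proj(c,p):
    f=240/np.tan(np.radians(c["vertical_fov"])/2)
    q=R.from_rotvec(c["attitude"]).inv().apply(np.asarray(p)-c["xyz"])
    return np.c_[c["cx"]+f*q[...,0]/q[...,2],c["cy"]+f*q[...,1]/q[...,2]] if q.ndim>1 else (c["cx"]+f*q[0]/q[2],c["cy"]+f*q[1]/q[2])
E
python3 - <<'E'
from workcell import eyes
from h import *
t=eyes.capture("top"); s=eyes.capture("side")
for n,c,b in(("top",t,(255,180,80,80)),("side",s,(300,200,100,100))):
    x,y,w,h=b
    hsv=cv2.cvtColor(c["color"],cv2.COLOR_RGB2HSV)
    m=((hsv[...,1]<70)&(hsv[...,2]>60)).astype(np.uint8)
    k,l,st,ce=cv2.connectedComponentsWithStats(m[y:y+h,x:x+w])
    i=1+np.argmax(st[1:,4]); cn=max(cv2.findContours((l==i).astype(np.uint8),0,1)[0],key=cv2.contourArea)
    print(n,st[i],ce[i]+[x,y])
    # contour bottom part = foot; 
a=cv2.resize(t["color"][180:260,255:335],(400,400),interpolation=3); b=cv2.resize(s["color"][200:300,300:400],(400,400),interpolation=3)
cv2.imwrite("pics/crop.png",np.hstack([a,b])[:,:,::-1])
for u,v,z in((293,213,.11),(295.5,221.5,.01)): print("top",plane(t,u,v,z))
for u,v,z in((354.5,215,.11),(351,271,.01)): print("side",plane(s,u,v,z))
E
```

```text
top [   0    0   80   76 5293] [293.59928207 214.8936331 ]
side [   9    5   91   95 6640] [356.0375    255.1253012]
top [ 0.53693931 -0.04556105  0.11      ]
top [ 0.54315993 -0.0462251   0.01      ]
side [ 0.54287215 -0.04474012  0.11      ]
side [ 0.54371881 -0.05465202  0.01      ]
```

View pics/crop.png

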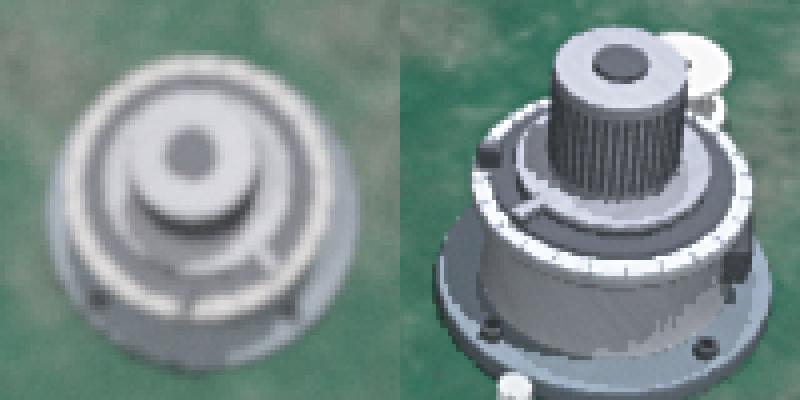

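The crop confirms the grey unit. In the top view the knob-top centre is at (293.8,211.2), the nose tip at about (310,233) and the tab near (292,239). In the side view the knob is at (355.3,215.3), the nose at about (328,253) and the tab at (322,238). Clockwise, the nose moves towards the tab.

```bash
cat >> h.py <<'E'
def todp(st,target):
    return R.from_rotvec(st["tool_rot"]).inv().apply((np.asarray(target)-st["position"])*1000)
E
python3 - <<'E'
from workcell import eyes,ctrl
from h import *
t=eyes.capture("top"); s=eyes.capture("side")
print("knob",plane(t,293.8,211.2,.11),plane(s,355.3,215.3,.11))
# two-view triangulation
A=[];b=[]
for c,u,v in((t,293.8,211.2),(s,355.3,215.3)):
    d=ray(c,u,v);d/=np.linalg.norm(d);P=np.eye(3)-np.outer(d,d);A.append(P);b.append(P@c["xyz"])
X=np.linalg.lstsq(np.vstack(A),np.hstack(b),rcond=None)[0];print("tri",X)
for n,c,u,v in(("noseT",t,310,233),("noseS",s,328,253),("tabT",t,292,239),("tabS",s,322,237)):
    p=plane(c,u,v,.065)-X; print(n,p,np.hypot(p[0],p[1]),np.degrees(np.arctan2(p[1],p[0])))
st=ctrl.sense(); print(todp(st,[.54,-.045,.235]),st["time"])
E
```

```text
knob [ 0.54030054 -0.04704165  0.11      ] [ 0.54398811 -0.0453802   0.11      ]
tri [ 0.54207932 -0.04684638  0.11054108]
noseT [-0.03397468 -0.02910823 -0.04554108] 0.044738890099541434 -139.4112734874169
noseS [-0.03523497 -0.03018592 -0.04554108] 0.04639712081632159 -139.41321581661117
tabT [-0.04523943  0.00542435 -0.04554108] 0.0455634712946892 173.16270385963097
tabS [-0.04408709  0.00491003 -0.04554108] 0.04435966263179457 173.64509259596508
[-531.65244973 -520.19447001  -12.40553686] 0.35
```

Call:
apply_moves(
  angular=[
    [0, 0, 0],
    [0, 0, 0],
    [0, 0, 0],
    [0, 0, 0],
    [0, 0, 0],
    [0, 0, 0],
    [0, 0, 0],
    [0, 0, 0],
    [0, 0, 0],
    [0, 0, 0],
    [0, 0, 0],
    [0, 0, 0],
    [0, 0, 0],
    [0, 0, 0],
    [0, 0, 0],
    [0, 0, 0],
    [0, 0, 0],
    [0, 0, 0],
    [0, 0, 0],
    [0, 0, 0],
  ],
  dp=[
    [0, 0, -40],
    [-30, -30, -50],
    [-60, -59, -50],
    [-90, -88, -50],
    [-120, -117, -50],
    [-150, -147, -50],
    [-180, -176, -50],
    [-210, -205, -50],
    [-240, -235, -50],
    [-270, -264, -50],
    [-300, -293, -50],
    [-330, -323, -50],
    [-360, -352, -50],
    [-390, -381, -50],
    [-420, -411, -50],
    [-450, -440, -50],
    [-480, -470, -50],
    [-507, -496, -50],
    [-532, -520, -50],
    [-532, -520, -50],
  ],
  hand=[1, 1, 1, 1, 1, 1, 1, 1, 1, 1, 1, 1, 1, 1, 1, 1, 1, 1, 1, 1],
)

```text
time: 2.02
position: [0.5429, -0.0498, 0.2721]
tool_rot: [0.441, 3.109, -0.001]
contact_force: [-1.0, 0.4, -0.6]
gripper_width: 0.998
grip_force: 0.0
```

```bash
python3 - <<'E'
from workcell import eyes,ctrl
from h import *
st=ctrl.sense(); print(st["q"],st["position"],st["tool_rot"]); w=eyes.capture("wrist")
cv2.imwrite("pics/wrist1.png",w["color"][:,:,::-1])
print(proj(w,[.542,-.0465,.11]),todp(st,[.542,-.0465,.235]),w["xyz"])
E
```

```text
[-2.12339955e-01  3.27547067e-01  1.68960227e+00 -8.92330053e-04
  1.12335517e+00 -1.50117044e+00] [ 0.54288966 -0.04984461  0.2721393 ] [ 4.40701079e-01  3.10948983e+00 -1.38220902e-03]
(np.float64(325.5556610517399), np.float64(219.5998125396665)) [ 1.82638718  2.99268275 37.13507359] [ 0.4756605  -0.03074428  0.43423135]
```

View pics/wrist1.png

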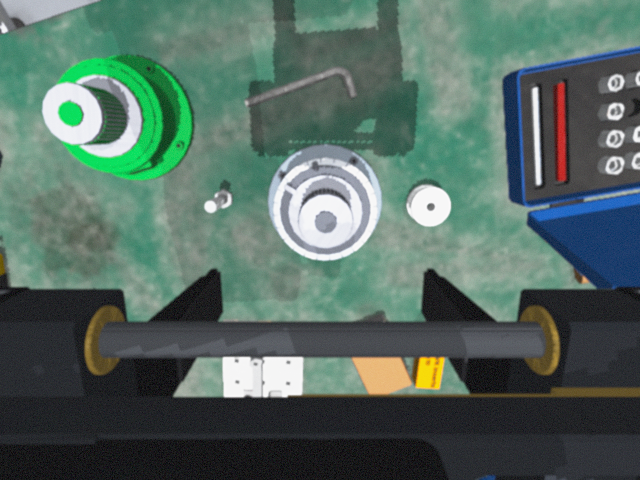

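The wrist view shows the knob top at (326,220), against a prediction of (325.6,219.6), so the centre is confirmed. Descending partway and letting the arm settle.

Call:
apply_moves(
  angular=[
    [0, 0, 0],
    [0, 0, 0],
    [0, 0, 0],
    [0, 0, 0],
    [0, 0, 0],
    [0, 0, 0],
    [0, 0, 0],
    [0, 0, 0],
  ],
  dp=[
    [0, 0, 35],
    [0, 0, 70],
    [0, 0, 100],
    [0, 0, 120],
    [0, 0, 120],
    [0, 0, 120],
    [0, 0, 120],
    [0, 0, 120],
  ],
  hand=[1, 1, 1, 1, 1, 1, 1, 1],
)

```text
time: 2.73
position: [0.541, -0.0447, 0.1543]
tool_rot: [0.434, 3.109, -0.0]
contact_force: [-0.3, -0.3, -0.1]
gripper_width: 0.998
grip_force: 0.0
```

```bash
python3 - <<'E'
from workcell import eyes,ctrl
from h import *
st=ctrl.sense(); print(st["position"],st["tool_rot"],st["ft_torque"],st["contact_force"],todp(st,[.542,-.0465,.086]))
E
```

```text
[ 0.54099598 -0.04469443  0.15429291] [ 4.33860360e-01  3.10884651e+00 -1.25987334e-04] [ 0.02263951  0.01591876 -0.00301059] [-0.34485051 -0.25215743 -0.06847418] [-1.28215075 -1.48098411 68.29606888]
```

Call:
apply_moves(
  angular=[
    [0, 0, 0],
    [0, 0, 0],
    [0, 0, 0],
    [0, 0, 0],
    [0, 0, 0],
    [0, 0, 0],
  ],
  dp=[
    [-1.3, -1.5, 20],
    [-1.3, -1.5, 45],
    [-1.3, -1.5, 68],
    [-1.3, -1.5, 68],
    [-1.3, -1.5, 68],
    [-1.3, -1.5, 68],
  ],
  hand=[1, 1, 1, 1, 1, 1],
)

```text
time: 3.23
position: [0.542, -0.0468, 0.0863]
tool_rot: [0.434, 3.109, -0.0]
contact_force: [1.1, -0.9, 0.7]
gripper_width: 0.997
grip_force: 0.0
```

Call:
apply_moves(
  angular=[
    [0, 0, 0],
    [0, 0, 0],
    [0, 0, 0],
    [0, 0, 0],
    [0, 0, 0],
    [0, 0, 0],
    [0, 0, 0],
    [0, 0, 0],
    [0, 0, 0],
    [0, 0, 0],
  ],
  dp=[
    [0, 0, 0],
    [0, 0, 0],
    [0, 0, 0],
    [0, 0, 0],
    [0, 0, 0],
    [0, 0, 0],
    [0, 0, 0],
    [0, 0, 0],
    [0, 0, 0],
    [0, 0, 0],
  ],
  hand=[0, 0, 0, 0, 0, 0, 0, 0, 0, 0],
)

```text
time: 4.07
position: [0.5413, -0.0464, 0.0846]
tool_rot: [0.435, 3.111, 0.001]
contact_force: [1.1, 5.1, 0.6]
gripper_width: 0.501
grip_force: 30.0
```

```bash
cat > s.py <<'E'
from workcell import eyes,ctrl
from h import *
st=ctrl.sense(); r=R.from_rotvec(st["tool_rot"]); x=r.as_matrix()[:,0]
print("t",st["time"],"p",st["position"].round(4),"z",r.as_matrix()[:,2].round(4),"cwyaw",-np.degrees(np.arctan2(x[1],x[0])).round(2),"q6",st["q"][5].round(4),"F",st["contact_force"].round(2),"M",st["ft_torque"].round(3),"e6",st["effort"][5].round(3),"grip",st["grip_force"],st["gripper_width"])
E
python3 s.py
```

```text
t 4.0667 p [ 0.5413 -0.0464  0.0846] z [ 1.e-04  4.e-04 -1.e+00] cwyaw -164.08 q6 -1.5008 F [1.14 5.07 0.58] M [ 0.701 -0.205 -0.037] e6 -0.036 grip 30.00003218650818 0.5011193483927392
```

Call:
apply_moves(
  angular=[
    [0, 0, 0],
    [0, 0, 2],
    [0, 0, 4],
    [0, 0, 6],
    [0, 0, 8],
    [0, 0, 10],
    [0, 0, 12],
    [0, 0, 14],
    [0, 0, 16],
    [0, 0, 18],
    [0, 0, 20],
    [0, 0, 22],
    [0, 0, 22],
    [0, 0, 22],
    [0, 0, 22],
  ],
  dp=[
    [0.4, 0.5, 0],
    [0.4, 0.5, 0],
    [0.4, 0.5, 0],
    [0.4, 0.5, 0],
    [0.4, 0.5, 0],
    [0.4, 0.5, 0],
    [0.4, 0.5, 0],
    [0.4, 0.5, 0],
    [0.4, 0.5, 0],
    [0.4, 0.5, 0],
    [0.4, 0.5, 0],
    [0.4, 0.5, 0],
    [0.4, 0.5, 0],
    [0.4, 0.5, 0],
    [0.4, 0.5, 0],
  ],
  hand=[0, 0, 0, 0, 0, 0, 0, 0, 0, 0, 0, 0, 0, 0, 0],
)

```text
time: 5.32
position: [0.5416, -0.0458, 0.0846]
tool_rot: [1.02, 2.97, 0.001]
contact_force: [4.0, 5.5, -0.9]
gripper_width: 0.5
grip_force: 30.0
```

```bash
python3 s.py
```

```text
t 5.3167 p [ 0.5416 -0.0458  0.0846] z [ 1.3e-03  2.0e-04 -1.0e+00] cwyaw -142.08 q6 -1.1158 F [ 4.04  5.49 -0.88] M [ 0.723 -0.594 -0.051] e6 -0.007 grip 29.99967724084854 0.4995787489322762
```

Call:
apply_moves(
  angular=[
    [0, 0, 1],
    [0, 0, 2],
    [0, 0, 3],
    [0, 0, 4],
    [0, 0, 4],
    [0, 0, 4],
  ],
  dp=[
    [0, 0, 0],
    [0, 0, 0],
    [0, 0, 0],
    [0, 0, 0],
    [0, 0, 0],
    [0, 0, 0],
  ],
  hand=[0, 0, 0, 0, 0, 0],
)

```text
time: 5.82
position: [0.5416, -0.0457, 0.0846]
tool_rot: [1.124, 2.933, 0.001]
contact_force: [4.9, 5.4, -1.3]
gripper_width: 0.502
grip_force: 30.0
```

```bash
python3 s.py
```

```text
t 5.8167 p [ 0.5416 -0.0457  0.0846] z [ 1.4e-03  4.0e-04 -1.0e+00] cwyaw -138.06 q6 -1.0458 F [ 4.88  5.4  -1.34] M [ 0.819 -0.66  -0.06 ] e6 -0.019 grip 29.999842643737793 0.5022519862797504
```

Call:
apply_moves(
  angular=[
    [0, 0, 1],
    [0, 0, 2],
    [0, 0, 3],
    [0, 0, 4],
    [0, 0, 4],
    [0, 0, 4],
  ],
  dp=[
    [0, 0, 0],
    [0, 0, 0],
    [0, 0, 0],
    [0, 0, 0],
    [0, 0, 0],
    [0, 0, 0],
  ],
  hand=[0, 0, 0, 0, 0, 0],
)

```text
time: 6.32
position: [0.5417, -0.0457, 0.0846]
tool_rot: [1.225, 2.891, 0.002]
contact_force: [4.8, 7.1, -2.2]
gripper_width: 0.502
grip_force: 30.0
```

```bash
python3 s.py
```

```text
t 6.3167 p [ 0.5417 -0.0457  0.0846] z [ 1.6e-03  4.0e-04 -1.0e+00] cwyaw -134.07 q6 -0.9761 F [ 4.79  7.14 -2.2 ] M [ 0.947 -0.691 -0.025] e6 0.032 grip 30.000106394290924 0.5017158571277484
```

Call:
apply_moves(
  angular=[
    [0, 0, 1],
    [0, 0, 2],
    [0, 0, 3],
    [0, 0, 4],
    [0, 0, 4],
    [0, 0, 4],
  ],
  dp=[
    [0, 0, 0],
    [0, 0, 0],
    [0, 0, 0],
    [0, 0, 0],
    [0, 0, 0],
    [0, 0, 0],
  ],
  hand=[0, 0, 0, 0, 0, 0],
)

```text
time: 6.82
position: [0.5418, -0.0456, 0.0846]
tool_rot: [1.325, 2.847, 0.002]
contact_force: [6.0, 7.2, -2.1]
gripper_width: 0.499
grip_force: 30.0
```

```bash
python3 s.py
```

```text
t 6.8167 p [ 0.5418 -0.0456  0.0846] z [ 1.7e-03  5.0e-04 -1.0e+00] cwyaw -130.08 q6 -0.9063 F [ 6.03  7.17 -2.1 ] M [ 1.072 -0.783  0.009] e6 0.092 grip 30.000375509262085 0.49920705055578823
```

Call:
apply_moves(
  angular=[
    [0, 0, 0],
    [0, 0, 0],
    [0, 0, 0],
    [0, 0, 0],
    [0, 0, 0],
  ],
  dp=[
    [0.2, 0.4, 0],
    [0.4, 0.8, 0],
    [0.4, 0.8, 0],
    [0.4, 0.8, 0],
    [0.4, 0.8, 0],
  ],
  hand=[0, 0, 0, 0, 0],
)

```text
time: 7.23
position: [0.5418, -0.0455, 0.0846]
tool_rot: [1.325, 2.847, 0.0]
contact_force: [4.8, -0.5, -3.7]
gripper_width: 0.501
grip_force: 30.0
```

```bash
python3 s.py; python3 - <<'E'
from workcell import eyes
from h import *
s=eyes.capture("side");t=eyes.capture("top")
a=cv2.resize(s["color"][200:300,300:400],(400,400),interpolation=3);b=cv2.resize(t["color"][180:260,255:335],(400,400),interpolation=3)
cv2.imwrite("pics/c2.png",np.hstack([b,a])[:,:,::-1])
E
```

```text
t 7.2333 p [ 0.5418 -0.0455  0.0846] z [ 1.e-03 -2.e-04 -1.e+00] cwyaw -130.08 q6 -0.9049 F [ 4.83 -0.5  -3.67] M [-0.117 -0.774  0.099] e6 0.08 grip 29.99933570623398 0.5007950447582039
```

View pics/c2.png

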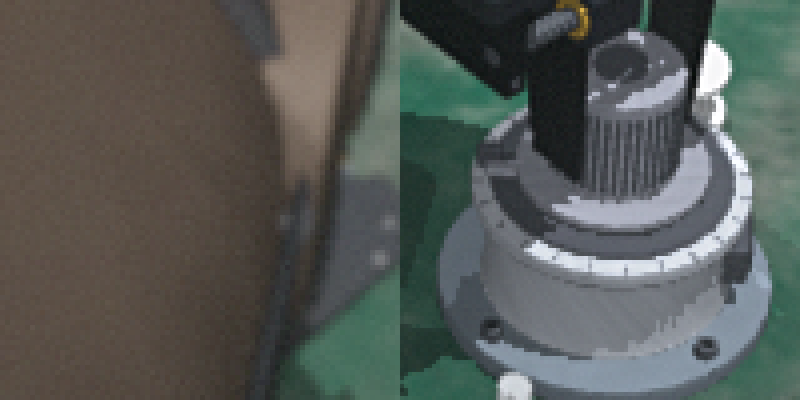

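The side crop shows the nose (crop (505,168)) turned with the ring and just reaching the tab. Advancing in smaller steps now.

Call:
apply_moves(
  angular=[
    [0, 0, 1],
    [0, 0, 2],
    [0, 0, 3],
    [0, 0, 4],
    [0, 0, 4],
    [0, 0, 4],
  ],
  dp=[
    [-0.3, 0.4, 0],
    [-0.3, 0.4, 0],
    [-0.3, 0.4, 0],
    [-0.3, 0.4, 0],
    [-0.3, 0.4, 0],
    [-0.3, 0.4, 0],
  ],
  hand=[0, 0, 0, 0, 0, 0],
)

```text
time: 7.83
position: [0.5419, -0.0454, 0.0846]
tool_rot: [1.424, 2.8, 0.0]
contact_force: [3.8, -2.5, -1.9]
gripper_width: 0.503
grip_force: 30.0
```

```bash
python3 s.py
```

```text
t 7.8333 p [ 0.5419 -0.0454  0.0846] z [ 2.e-04 -0.e+00 -1.e+00] cwyaw -126.07 q6 -0.8346 F [ 3.76 -2.47 -1.94] M [-0.381 -0.596 -0.033] e6 0.069 grip 29.999740719795227 0.502958904335767
```

Call:
apply_moves(
  angular=[
    [0, 0, 1],
    [0, 0, 2],
    [0, 0, 3],
    [0, 0, 3],
    [0, 0, 3],
  ],
  dp=[
    [0, 0, 0],
    [0, 0, 0],
    [0, 0, 0],
    [0, 0, 0],
    [0, 0, 0],
  ],
  hand=[0, 0, 0, 0, 0],
)

```text
time: 8.25
position: [0.542, -0.0453, 0.0846]
tool_rot: [1.497, 2.762, 0.0]
contact_force: [3.7, -2.3, -3.0]
gripper_width: 0.5
grip_force: 30.0
```

```bash
python3 s.py
```

```text
t 8.25 p [ 0.542  -0.0453  0.0846] z [ 3.e-04  0.e+00 -1.e+00] cwyaw -123.07 q6 -0.7822 F [ 3.65 -2.25 -3.04] M [-0.5   -0.654 -0.072] e6 0.027 grip 29.99957799911499 0.5003037452954957
```

Call:
apply_moves(
  angular=[
    [0, 0, 1],
    [0, 0, 2],
    [0, 0, 3],
    [0, 0, 4],
    [0, 0, 5],
    [0, 0, 6],
    [0, 0, 6],
    [0, 0, 6],
  ],
  dp=[
    [0, 0, 0],
    [0, 0, 0],
    [0, 0, 0],
    [0, 0, 0],
    [0, 0, 0],
    [0, 0, 0],
    [0, 0, 0],
    [0, 0, 0],
  ],
  hand=[0, 0, 0, 0, 0, 0, 0, 0],
)

```text
time: 8.92
position: [0.5421, -0.0452, 0.0847]
tool_rot: [1.639, 2.679, 0.001]
contact_force: [4.9, -2.1, -2.7]
gripper_width: 0.502
grip_force: 30.0
```

```bash
python3 s.py
```

```text
t 8.9167 p [ 0.5421 -0.0452  0.0847] z [ 7.e-04 -0.e+00 -1.e+00] cwyaw -117.09 q6 -0.6778 F [ 4.94 -2.07 -2.67] M [-0.362 -0.824  0.104] e6 0.116 grip 29.99938130378723 0.5023912704647441
```

Call:
apply_moves(
  angular=[
    [0, 0, 1],
    [0, 0, 2],
    [0, 0, 2],
    [0, 0, 2],
  ],
  dp=[
    [0, 0, 0],
    [0, 0, 0],
    [0, 0, 0],
    [0, 0, 0],
  ],
  hand=[0, 0, 0, 0],
)

```text
time: 9.25
position: [0.5421, -0.0452, 0.0846]
tool_rot: [1.686, 2.65, 0.001]
contact_force: [5.7, -1.6, -3.0]
gripper_width: 0.5
grip_force: 30.0
```

```bash
python3 s.py
```

```text
t 9.25 p [ 0.5421 -0.0452  0.0846] z [ 7.e-04  0.e+00 -1.e+00] cwyaw -115.09 q6 -0.6428 F [ 5.66 -1.62 -2.96] M [-0.336 -0.825 -0.013] e6 0.089 grip 29.99953418970108 0.49956146425755493
```

Call:
apply_moves(
  angular=[
    [0, 0, 1.5],
    [0, 0, 3],
    [0, 0, 4.5],
    [0, 0, 6],
    [0, 0, 7.5],
    [0, 0, 9],
    [0, 0, 10],
    [0, 0, 11],
    [0, 0, 12],
    [0, 0, 12],
    [0, 0, 12],
  ],
  dp=[
    [0, 0, 0],
    [0, 0, 0],
    [0, 0, 0],
    [0, 0, 0],
    [0, 0, 0],
    [0, 0, 0],
    [0, 0, 0],
    [0, 0, 0],
    [0, 0, 0],
    [0, 0, 0],
    [0, 0, 0],
  ],
  hand=[0, 0, 0, 0, 0, 0, 0, 0, 0, 0, 0],
)

```text
time: 10.17
position: [0.5425, -0.0451, 0.0847]
tool_rot: [1.953, 2.459, 0.001]
contact_force: [7.2, -0.2, -3.7]
gripper_width: 0.508
grip_force: 30.0
```

```bash
python3 s.py
```

```text
t 10.1667 p [ 0.5425 -0.0451  0.0847] z [ 1.4e-03  1.0e-04 -1.0e+00] cwyaw -103.09 q6 -0.4335 F [ 7.22 -0.23 -3.68] M [-0.16  -1.136  0.138] e6 0.132 grip 29.999587833881378 0.5084907384811616
```

Call:
apply_moves(
  angular=[
    [0, 0, 0.5],
    [0, 0, 1],
    [0, 0, 1.5],
    [0, 0, 1.5],
    [0, 0, 1.5],
  ],
  dp=[
    [0, 0.3, 0],
    [-0.1, 0.6, 0],
    [-0.1, 0.6, 0],
    [-0.1, 0.6, 0],
    [-0.1, 0.6, 0],
  ],
  hand=[0, 0, 0, 0, 0],
)

```text
time: 10.58
position: [0.5426, -0.0451, 0.0846]
tool_rot: [1.986, 2.434, 0.001]
contact_force: [5.4, -0.6, -2.7]
gripper_width: 0.502
grip_force: 30.0
```

```bash
python3 s.py
```

```text
t 10.5833 p [ 0.5426 -0.0451  0.0846] z [ 3.e-04  2.e-04 -1.e+00] cwyaw -101.58 q6 -0.4069 F [ 5.37 -0.56 -2.71] M [-0.14  -0.869  0.056] e6 0.109 grip 29.99956101179123 0.5023291238846397
```

Call:
apply_moves(
  angular=[
    [0, 0, 1.5],
    [0, 0, 3],
    [0, 0, 4.5],
    [0, 0, 6],
    [0, 0, 7.5],
    [0, 0, 9],
    [0, 0, 10],
    [0, 0, 11],
    [0, 0, 12],
    [0, 0, 13],
    [0, 0, 13.5],
    [0, 0, 13.5],
    [0, 0, 13.5],
  ],
  dp=[
    [0, 0.3, 0],
    [0, 0.3, 0],
    [0, 0.3, 0],
    [0, 0.3, 0],
    [0, 0.3, 0],
    [0, 0.3, 0],
    [0, 0.3, 0],
    [0, 0.3, 0],
    [0, 0.3, 0],
    [0, 0.3, 0],
    [0, 0.3, 0],
    [0, 0.3, 0],
    [0, 0.3, 0],
  ],
  hand=[0, 0, 0, 0, 0, 0, 0, 0, 0, 0, 0, 0, 0],
)

```text
time: 11.67
position: [0.5429, -0.0451, 0.0846]
tool_rot: [2.258, 2.184, 0.001]
contact_force: [5.8, 0.4, -3.4]
gripper_width: 0.502
grip_force: 30.0
```

```bash
python3 s.py
```

```text
t 11.6667 p [ 0.5429 -0.0451  0.0846] z [ 5.e-04  1.e-04 -1.e+00] cwyaw -88.09 q6 -0.1712 F [ 5.81  0.45 -3.37] M [-0.199 -0.847  0.057] e6 0.105 grip 29.999496638774872 0.5017822653714886
```

Call:
apply_moves(
  angular=[
    [0, 0, 1],
    [0, 0, 2],
    [0, 0, 2],
    [0, 0, 2],
  ],
  dp=[
    [0, 0.3, 0],
    [0, 0.3, 0],
    [0, 0.3, 0],
    [0, 0.3, 0],
  ],
  hand=[0, 0, 0, 0],
)

```text
time: 12.0
position: [0.543, -0.0451, 0.0847]
tool_rot: [-2.296, -2.144, -0.0]
contact_force: [5.2, 0.5, -1.9]
gripper_width: 0.499
grip_force: 30.0
```

```bash
python3 s.py
```

```text
t 12.0 p [ 0.543  -0.0451  0.0847] z [ 1.e-04  2.e-04 -1.e+00] cwyaw -86.08 q6 -0.136 F [ 5.19  0.45 -1.9 ] M [-0.059 -0.752  0.006] e6 0.141 grip 29.999704957008362 0.49884594866652804
```

Still only the detent, at 78°. On to 91°.

Call:
apply_moves(
  angular=[
    [0, 0, 1.5],
    [0, 0, 3],
    [0, 0, 4.5],
    [0, 0, 6],
    [0, 0, 7.5],
    [0, 0, 9],
    [0, 0, 10],
    [0, 0, 11],
    [0, 0, 12],
    [0, 0, 12.5],
    [0, 0, 13],
    [0, 0, 13],
    [0, 0, 13],
  ],
  dp=[
    [0, 0.3, 0],
    [0, 0.3, 0],
    [0, 0.3, 0],
    [0, 0.3, 0],
    [0, 0.3, 0],
    [0, 0.3, 0],
    [0, 0.3, 0],
    [0, 0.3, 0],
    [0, 0.3, 0],
    [0, 0.3, 0],
    [0, 0.3, 0],
    [0, 0.3, 0],
    [0, 0.3, 0],
  ],
  hand=[0, 0, 0, 0, 0, 0, 0, 0, 0, 0, 0, 0, 0],
)

```text
time: 13.08
position: [0.5434, -0.0452, 0.0846]
tool_rot: [2.524, 1.871, 0.0]
contact_force: [5.1, -0.7, -1.7]
gripper_width: 0.501
grip_force: 30.0
```

```bash
python3 s.py
```

```text
t 13.0833 p [ 0.5434 -0.0452  0.0846] z [ 1.e-04  1.e-04 -1.e+00] cwyaw -73.09 q6 0.0907 F [ 5.06 -0.72 -1.73] M [-0.064 -0.761  0.072] e6 0.117 grip 29.999739825725555 0.5010845564984402
```

Call:
apply_moves(
  angular=[
    [0, 0, 1],
    [0, 0, 2],
    [0, 0, 2],
    [0, 0, 2],
  ],
  dp=[
    [0, 0.3, 0],
    [0, 0.3, 0],
    [0, 0.3, 0],
    [0, 0.3, 0],
  ],
  hand=[0, 0, 0, 0],
)

```text
time: 13.42
position: [0.5435, -0.0452, 0.0846]
tool_rot: [-2.556, -1.826, 0.0]
contact_force: [2.2, 0.5, -0.8]
gripper_width: 0.502
grip_force: 30.0
```

```bash
python3 s.py
```

```text
t 13.4167 p [ 0.5435 -0.0452  0.0846] z [-2.e-04  2.e-04 -1.e+00] cwyaw -71.07 q6 0.126 F [ 2.16  0.45 -0.76] M [-0.023 -0.547 -0.014] e6 0.142 grip 30.000160932540894 0.5020939742207404
```

Call:
apply_moves(
  angular=[
    [0, 0, 1.5],
    [0, 0, 3],
    [0, 0, 4.5],
    [0, 0, 6],
    [0, 0, 7.5],
    [0, 0, 9],
    [0, 0, 10],
    [0, 0, 11],
    [0, 0, 12],
    [0, 0, 12.5],
    [0, 0, 13],
    [0, 0, 13],
    [0, 0, 13],
  ],
  dp=[
    [0, 0.2, 0],
    [0, 0.2, 0],
    [0, 0.2, 0],
    [0, 0.2, 0],
    [0, 0.2, 0],
    [0, 0.2, 0],
    [0, 0.2, 0],
    [0, 0.2, 0],
    [0, 0.2, 0],
    [0, 0.2, 0],
    [0, 0.2, 0],
    [0, 0.2, 0],
    [0, 0.2, 0],
  ],
  hand=[0, 0, 0, 0, 0, 0, 0, 0, 0, 0, 0, 0, 0],
)

```text
time: 14.5
position: [0.5438, -0.0454, 0.0846]
tool_rot: [-2.746, -1.525, -0.0]
contact_force: [2.6, -0.3, -1.1]
gripper_width: 0.501
grip_force: 30.0
```

```bash
python3 s.py
```

```text
t 14.5 p [ 0.5438 -0.0454  0.0846] z [-0.  0. -1.] cwyaw -58.1 q6 0.3524 F [ 2.6  -0.27 -1.06] M [-0.135 -0.398  0.123] e6 0.193 grip 29.999941885471344 0.5006687296972213
```

Call:
apply_moves(
  angular=[
    [0, 0, 0.5],
    [0, 0, 1],
    [0, 0, 1],
    [0, 0, 1],
  ],
  dp=[
    [0, 0, 0],
    [0, 0, 0],
    [0, 0, 0],
    [0, 0, 0],
  ],
  hand=[0, 0, 0, 0],
)

```text
time: 14.83
position: [0.5438, -0.0454, 0.0846]
tool_rot: [-2.76, -1.501, 0.0]
contact_force: [3.0, -0.5, -0.2]
gripper_width: 0.503
grip_force: 30.0
```

```bash
python3 s.py
```

```text
t 14.8333 p [ 0.5438 -0.0454  0.0846] z [-0.  0. -1.] cwyaw -57.09 q6 0.3701 F [ 3.03 -0.48 -0.16] M [-0.244 -0.392  0.256] e6 0.339 grip 30.00016361474991 0.5029210354275551
```

```bash
cat > avg.py <<'E'
from workcell import eyes,ctrl
import numpy as np
e=[];m=[]
for i in range(10):
    eyes.capture("side"); s=ctrl.sense(); e.append(s["effort"][5]); m.append(s["ft_torque"][2])
print("e6",np.round(e,3),np.mean(e).round(3),"Mz",np.mean(m).round(3),np.std(m).round(3),s["time"],s["q"][5])
E
python3 avg.py
```

```text
e6 [0.31  0.302 0.309 0.316 0.321 0.326 0.328 0.329 0.33  0.331] 0.32 Mz 0.33 0.041 15.3333 0.37008754567745816
```

Call:
apply_moves(
  angular=[
    [0, 0, 0.3],
    [0, 0, 0.6],
    [0, 0, 0.9],
    [0, 0, 0.9],
    [0, 0, 0.9],
    [0, 0, 0.9],
  ],
  dp=[
    [0, 0, 0],
    [0, 0, 0],
    [0, 0, 0],
    [0, 0, 0],
    [0, 0, 0],
    [0, 0, 0],
  ],
  hand=[0, 0, 0, 0, 0, 0],
)

```text
time: 15.83
position: [0.5438, -0.0453, 0.0846]
tool_rot: [-2.771, -1.479, 0.0]
contact_force: [2.1, -2.5, 0.8]
gripper_width: 0.499
grip_force: 30.0
```

```bash
python3 avg.py; python3 s.py
```

```text
e6 [0.362 0.361 0.361 0.361 0.362 0.362 0.362 0.363 0.363 0.364] 0.362 Mz 0.338 0.033 16.3333 0.38581446652515766
t 16.3333 p [ 0.5438 -0.0454  0.0846] z [ 1.e-04  0.e+00 -1.e+00] cwyaw -56.18 q6 0.3858 F [ 2.3  -2.09 -0.51] M [-0.493 -0.424  0.358] e6 0.364 grip 29.9998739361763 0.5000632791189166
```

Call:
apply_moves(
  angular=[
    [0, 0, 0.3],
    [0, 0, 0.6],
    [0, 0, 0.9],
    [0, 0, 1],
    [0, 0, 1],
    [0, 0, 1],
  ],
  dp=[
    [0, 0, 0],
    [0, 0, 0],
    [0, 0, 0],
    [0, 0, 0],
    [0, 0, 0],
    [0, 0, 0],
  ],
  hand=[0, 0, 0, 0, 0, 0],
)

```text
time: 16.83
position: [0.5438, -0.0454, 0.0846]
tool_rot: [-2.784, -1.455, -0.0]
contact_force: [1.9, -4.0, -1.2]
gripper_width: 0.507
grip_force: 30.0
```

```bash
python3 avg.py; python3 s.py; python3 - <<'E'
from workcell import eyes
from h import *
s=eyes.capture("side"); cv2.imwrite("pics/c3.png",cv2.resize(s["color"][200:300,300:400],(500,500),interpolation=3)[:,:,::-1])
C=np.array([.5438,-.0454])
for a in(0,114.5,112,109): 
    th=np.radians(-139.4-a); print(a,np.array(proj(s,[C[0]+.046*np.cos(th),C[1]+.046*np.sin(th),.064]))*5-[1500,1000])
E
```

```text
e6 [0.438 0.435 0.435 0.436 0.436 0.437 0.438 0.438 0.439 0.44 ] 0.437 Mz 0.449 0.034 17.3333 0.40329132413341867
t 17.3333 p [ 0.5438 -0.0454  0.0846] z [ 1.e-04  0.e+00 -1.e+00] cwyaw -55.18 q6 0.4033 F [ 2.48 -3.65 -0.59] M [-0.775 -0.446  0.437] e6 0.44 grip 29.999877512454987 0.5009191139492378
0 [146.95127282 263.87464259]
114.5 [219.26959678 104.47350539]
112 [213.02326022 105.52320394]
109 [205.64775784 107.01218743]
```

View pics/c3.png

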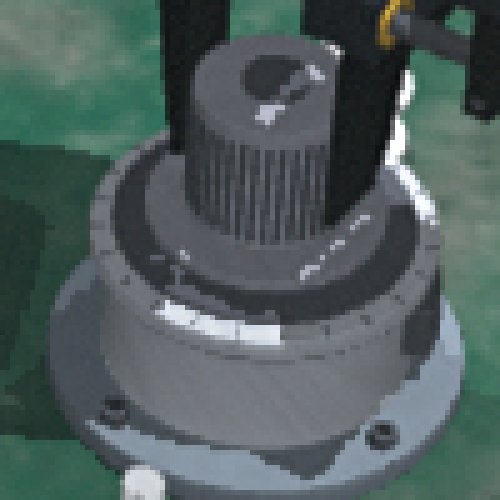

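The moment is steady at about 0.44 N m by both readings, so the discs touch firmly. The touch notch is about 105° from the start. Now turning back to its notch minus 45°, which is 60° from the start and 49° back from here.

Call:
apply_moves(
  angular=[
    [0, 0, -2],
    [0, 0, -5],
    [0, 0, -8],
    [0, 0, -11],
    [0, 0, -14],
    [0, 0, -17],
    [0, 0, -20],
    [0, 0, -23],
    [0, 0, -26],
    [0, 0, -29],
    [0, 0, -32],
    [0, 0, -35],
    [0, 0, -38],
    [0, 0, -41],
    [0, 0, -44],
    [0, 0, -46],
    [0, 0, -46],
    [0, 0, -46],
  ],
  dp=[
    [0, 0, 0],
    [0, -0.1, 0],
    [0, -0.2, 0],
    [-0.1, -0.2, 0],
    [-0.1, -0.3, 0],
    [-0.1, -0.4, 0],
    [-0.1, -0.4, 0],
    [-0.2, -0.5, 0],
    [-0.2, -0.6, 0],
    [-0.2, -0.6, 0],
    [-0.2, -0.7, 0],
    [-0.3, -0.8, 0],
    [-0.3, -0.8, 0],
    [-0.3, -0.9, 0],
    [-0.3, -1, 0],
    [-0.3, -1, 0],
    [-0.3, -1, 0],
    [-0.3, -1, 0],
  ],
  hand=[0, 0, 0, 0, 0, 0, 0, 0, 0, 0, 0, 0, 0, 0, 0, 0, 0, 0],
)

```text
time: 18.88
position: [0.5426, -0.045, 0.0846]
tool_rot: [-1.996, -2.425, 0.0]
contact_force: [1.3, -3.8, -0.3]
gripper_width: 0.5
grip_force: 30.0
```

```bash
python3 avg.py; python3 s.py
```

```text
e6 [0.036 0.054 0.063 0.063 0.059 0.054 0.049 0.045 0.041 0.038] 0.05 Mz 0.048 0.023 19.3833 -0.3991717039022964
t 19.3833 p [ 0.5426 -0.045   0.0846] z [-4.e-04  1.e-04 -1.e+00] cwyaw -101.17 q6 -0.3992 F [-0.74 -5.35  1.59] M [-0.909  0.177  0.041] e6 0.038 grip 30.000195801258087 0.5003930611457325
```

Call:
apply_moves(
  angular=[
    [0, 0, -1],
    [0, 0, -2],
    [0, 0, -3],
    [0, 0, -3],
    [0, 0, -3],
  ],
  dp=[
    [0, 0, 0],
    [0, 0, 0],
    [0, 0, 0],
    [0, 0, 0],
    [0, 0, 0],
  ],
  hand=[0, 0, 0, 0, 0],
)

```text
time: 19.8
position: [0.5426, -0.045, 0.0846]
tool_rot: [-1.93, -2.478, 0.0]
contact_force: [-0.5, -5.8, 2.3]
gripper_width: 0.499
grip_force: 30.0
```

```bash
python3 avg.py; python3 s.py
```

```text
e6 [-0.02  -0.009 -0.006 -0.006 -0.006 -0.006 -0.006 -0.006 -0.006 -0.006] -0.008 Mz -0.012 0.025 20.3 -0.4517331450410591
t 20.3 p [ 0.5425 -0.0451  0.0846] z [-5.e-04  1.e-04 -1.e+00] cwyaw -104.18 q6 -0.4517 F [ 0.1  -5.32  2.16] M [-1.035  0.19  -0.039] e6 -0.006 grip 30.000496208667755 0.4993516459701513
```

The moment at 60° is about 0, and at 63° it pulled back towards 60°, so the ring sits in the notch. Releasing and rising.

Call:
apply_moves(
  angular=[
    [0, 0, 0],
    [0, 0, 0],
    [0, 0, 0],
    [0, 0, 0],
    [0, 0, 0],
    [0, 0, 0],
    [0, 0, 0],
    [0, 0, 0],
    [0, 0, 0],
    [0, 0, 0],
  ],
  dp=[
    [-0.4, 0, 0],
    [-0.4, 0, 0],
    [-0.4, 0, 0],
    [-0.4, 0, 0],
    [-0.4, 0, 0],
    [-0.4, 0, 0],
    [-0.4, 0, 0],
    [-0.4, 0, 0],
    [-0.4, 0, 0],
    [-0.4, 0, 0],
  ],
  hand=[0, 0, 1, 1, 1, 1, 1, 1, 1, 1],
)

```text
time: 21.13
position: [0.5429, -0.0454, 0.0846]
tool_rot: [-1.93, -2.479, -0.0]
contact_force: [0.3, -0.7, 0.1]
gripper_width: 0.975
grip_force: 0.0
```

Call:
apply_moves(
  angular=[
    [0, 0, 0],
    [0, 0, 0],
    [0, 0, 0],
    [0, 0, 0],
    [0, 0, 0],
    [0, 0, 0],
    [0, 0, 0],
    [0, 0, 0],
    [0, 0, 0],
    [0, 0, 0],
  ],
  dp=[
    [0, 0, -15],
    [0, 0, -40],
    [0, 0, -70],
    [0, 0, -100],
    [0, 0, -130],
    [0, 0, -160],
    [0, 0, -190],
    [0, 0, -200],
    [0, 0, -200],
    [0, 0, -200],
  ],
  hand=[1, 1, 1, 1, 1, 1, 1, 1, 1, 1],
)

```text
time: 21.97
position: [0.5426, -0.0454, 0.284]
tool_rot: [-1.93, -2.479, 0.0]
contact_force: [-0.0, 0.4, -0.6]
gripper_width: 0.999
grip_force: 0.0
```

```bash
python3 s.py; python3 - <<'E'
from workcell import eyes
from h import *
s=eyes.capture("side");w=eyes.capture("wrist")
a=cv2.resize(s["color"][200:300,300:400],(400,400),interpolation=3)
u,v=map(int,proj(w,[.543,-.0455,.065])); print(u,v); u=np.clip(u,60,580);v=np.clip(v,60,420)
b=cv2.resize(w["color"][v-60:v+60,u-60:u+60],(400,400),interpolation=3)
cv2.imwrite("pics/c4.png",np.hstack([a,b])[:,:,::-1])
for n,a in(("nose",-139.4-60),("tab",-139.4-109)):
    th=np.radians(a);p=[.543+.046*np.cos(th),-.0455+.046*np.sin(th),.065]
    print(n,np.array(proj(s,p))*4-[1200,800],(np.array(proj(w,p))-[u-60,v-60])*400/120+[400,0])
np.save("c4.npy",[u,v])
E
```

```text
t 21.9667 p [ 0.5426 -0.0454  0.284 ] z [-2.e-04  1.e-04 -1.e+00] cwyaw -104.18 q6 -0.4524 F [-0.05  0.4  -0.62] M [-0.092  0.1    0.049] e6 0.001 grip 0.0 0.9988456969848867
322 210
nose [ 92.59410416 127.82213566] [470.94701702 118.70946458]
tab [162.55318731  83.66456809] [579.71307383  49.55391739]
```

View pics/c4.png

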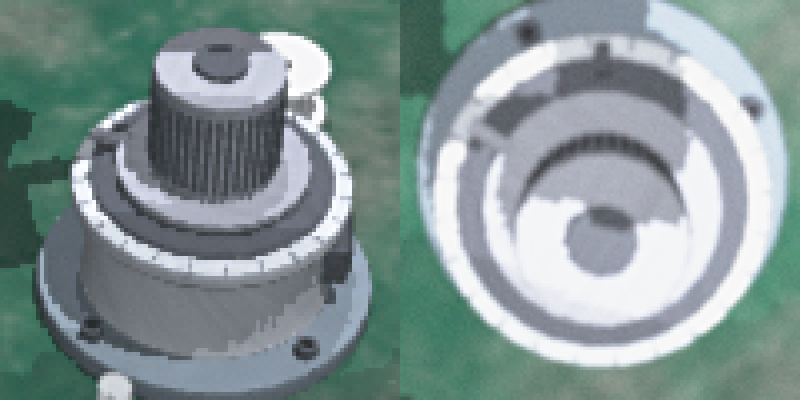

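The wrist crop shows the nose tip near (474,125) and the dark tab near (603,55). I'll measure both angles about the knob.

```bash
python3 - <<'E'
from workcell import eyes
from h import *
w=eyes.capture("wrist"); u,v=np.load("c4.npy")
f=lambda x,y,z: plane(w,(x-400)*.3+u-60,y*.3+v-60,z)[:2]
C=f(602,242,.11); C2=f(602,205,.057); print("axis",C,C2)
for n,x,y,z in(("nose",474,130,.064),("tabtop",603,56,.067)):
    for c in(C,[.543,-.0455]):
        d=f(x,y,z)-c; print(n,np.hypot(*d),np.degrees(np.arctan2(d[1],d[0])))
a=w["color"][v-60:v+60,u-60:u+60]; cv2.imwrite("pics/c5.png",cv2.resize(a[0:60,5:85],(800,600),interpolation=2)[:,:,::-1])
E
```

```text
axis [ 0.54385611 -0.04754429] [ 0.5438421  -0.04726099]
nose 0.045171561226730696 161.66902713437167
nose 0.04374788686821392 163.85842773315264
tabtop 0.04618216018139551 103.73612444542451
tabtop 0.04399441819462948 103.28523468397007
```

View pics/c5.png

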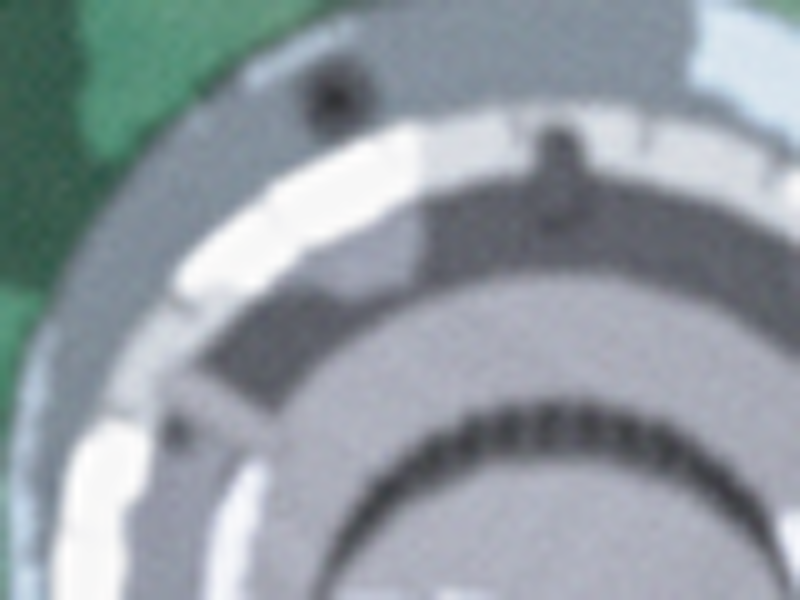

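The enlarged crop shows the nose tip at (168,380) and the tab at (560,160). The nose is at about 162° (expected 160.6°) and the tab at about 103.5° (expected about 105°). That is three clicks back once the overtravel and the tab and nose widths are allowed for. Handing in.

```bash
python3 -c "
from workcell import ctrl
print(ctrl.sign_off())"
```

```text
the job is handed in; nothing more can be done
None
```

I turned the ring clockwise to a firm touch at about 0.44 N m, turned it back three clicks into its notch, let go with the arm clear, and handed the job in at about 22 s; no verdict came back.

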